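# Lay the set-meal place from the stack of small dishes

### The job

The small dishes for this set meal have come out in one stack. Take it apart from the top, one piece at a time, and set each piece upright in the middle of the wooden board of its own shape (the chopstick rest on the narrow strip, the cup on the round board, the square dish on the square board, the long dish on the long board), the rest and the two dishes lying straight with their boards. Set each down on its board rather than dropping it, tip nothing over, and leave the soup bowl and the rice bowl where they stand.

Things in the scene. Friction and masses are not known exactly. Their poses are not given: they have to be found in the camera images.
- chopstick_rest: Black glazed chopstick rest, top of the stack: a bar 60 (x) x 20 (y) x 10 mm with a 4 mm ridge across the top of each end (14 mm high there). Loose, about 35 g. Origin: centre of the underside. At the start it lies across the cup's open rim, in the cup's middle, turned anyhow within 30 degrees of the long dish's x.
- round_cup: Small straight-sided round clay-brown cup, 42 mm diameter, 52 mm tall, walls 3.5 mm, floor 5 mm, open on top. Loose, about 80 g. Origin: centre of the underside, z up the axis. At the start it stands in the square dish, with 21 mm of it showing above that dish's rim.
- square_dish: Cream square dish with upright walls, 54 x 54 mm outside, 34 mm tall, walls and floor 3.5 mm, open on top. Loose, about 120 g. Origin: centre of the underside; x and y square to its sides. At the start it stands in the middle of the long dish (2 mm of play on either side in the dish's y), with 20 mm of it showing above that dish's rim.
- long_dish: Dark grey oblong shallow dish, 160 (x) x 66 (y) mm outside, 18 mm tall, walls and floor 4 mm, open on top. Loose, about 220 g. Origin: centre of the underside. Bottom of the stack; at the start it stands on the table.
- strip_board: Plain light wooden board, the narrow strip: 96 (x) x 48 (y) x 8 mm, flat, fixed to the table. Origin: centre of the underside; its top is 8 mm above it. The chopstick rest's place.
- round_board: Plain light wooden board, the round one: 80 mm diameter, 8 mm thick, flat, fixed to the table. Origin: centre of the underside; top 8 mm above it. The round cup's place.
- square_board: Plain light wooden board, the square one: 86 x 86 x 8 mm, flat, fixed to the table. Origin: centre of the underside; x and y square to its sides; top 8 mm above it. The square dish's place.
- long_board: Plain light wooden board, the big oblong one: 190 (x) x 96 (y) x 8 mm, flat, fixed to the table. Origin: centre of the underside; top 8 mm above it. The long dish's place.
- soup_bowl: Dark red lacquer soup bowl with its lid on, 108 mm diameter, 78 mm tall, loose, not part of the job: leave it where it stands. Origin: centre of the underside.
- rice_bowl: Empty cream rice bowl, 112 mm diameter at the rim, 60 mm tall, loose, not part of the job: leave it where it stands. Origin: centre of the underside. (Lower fixed things stand about too: a blue tea cup 70 mm tall at the far right, and a spice jar 75 mm and a toothpick pot 56 mm tall nearest the robot.)
There are look-alikes about, which are no part of the job. Of the things that look like the long_dish, the largest one is meant.

How it is judged:
By the outcome, as a careful person would: the job done as asked, in the order asked, and still so for the second after the job is handed in, with the robot touching nothing.
It also fails if it takes over 128 s, if anything falls off the work surface, if the arm or the gripper's body presses on something with over 40 N, if the wrist force passes 120 N, or if a joint passes its speed limit or range.

### The arm

A 7-joint arm with a two-finger parallel gripper is mounted at the origin on the work surface. World frame = base frame: x ahead of the robot, y to its left, z up, the work surface at z = 0. Lengths are in m, angles in rad, forces in N, time in s.
With the tool pointing down it reaches from about 0.425 to 0.8 m from the base axis. Payload 8.3 kg.
Tool frame: the origin (TCP) lies midway between the tips of the shut fingers; the grasp point (between the pads) lies 19 mm behind it; z points along the fingers, y is the line along which they close (so a half turn about z gives the same grasp; the last joint's range is limited). The gripper opens to 85 mm and grips with 20 to 120 N. Pads are 22 mm wide; open, the fingers measure 114 mm over their backs; the gripper's body (76 mm by 85 mm) begins 54 mm behind the grasp point. The pads swing forward as they close: fully open they stand 13 mm farther back than shut.
Start: joints at [1.085, 0.383, 0.016, 1.37, -0.006, 1.388, -0.046], TCP at [0.256, -0.57, 0.231] pointing down, gripper open.
Joint ranges: [-2.95, 2.95], [-0.25, 2.06], [-1.52, 1.56], [0.18, 2.33], [-1.44, 4.58], [0.02, 2.06], [-3.01, 3.01]. Speed limits (rad/s): [2.39, 2.39, 3.01, 3.01, 3.14, 3.14, 3.14].

### API

Orientations are given as a unit quaternion [w, x, y, z].
In Python, from workcell import r gives the robot as it stands.
- The arm moves only by the tool jog_arm, never from a script. Its argument "series" is a list of rows, each a list of 5 numbers: the shift along the tool's x, y, z in units of 40 mm (1.0 is 40 mm), then the turn about the tool's z in units of 5 degrees (1.0 is 5 degrees), then the opening, from 0 (shut) to 1 (fully open). A call has 1 to 8 rows; each row shifts and turns the commanded pose from where the row before left it, along the tool's axes as they then stand; what a row does not reach is not made up. A row lasts 1/12 s, in which the tool goes at most 41.7 mm and 7.16 degrees, less where a joint would pass 70% of its speed; a pose out of reach is approached as far as the arm can. A call is refused whole if a number of a shift passes 1 or a number of a turn 1, either way. A call with a gripper value outside its range is refused whole. The fingers move at their own pace and stop on an object; the grip force is fixed at half the most. Time passes only in rows, so rows that do not move let the fingers close. It gives the time, the measured TCP pose, the force, the opening and the grip force at its end, in the units of the state.
- r.get_obs(): the state, without advancing time (a new reading comes with each control period).
- r.get_image(name): name is "scene" or "side" or "wrist"; returns (picture, depth): 480x640x3 uint8, red, green, blue; 480x640 float32, m along the optical axis (not along the pixel's ray), 0 where there is no reading.
- r.camera_params(name): a dict with "fov_y" (degrees; the focal length in pixels is half the picture's height over the tangent of half this angle, whatever the lens; pixels are square), "cx", "cy" (the principal point, pixels), "extrinsics" (4x4, takes a point from world to camera coordinates); the wrist camera has in their place "tool_from_camera" (4x4, takes a point from camera to tool coordinates, whose origin is the TCP and whose axes are the flange's). Camera axes: x right, y down, z forward; pixel columns grow to the right and rows downward; lengths in m; the calibration is good to about 2 mm. The wrist camera is an equidistant fisheye: a pixel r from the principal point sees the ray r / f radians off the axis. A picture is of the moment at which its call begins: read the wrist's pose just before it. camera_params takes no time and is no camera call.
- r.finish_job(): hands the job in; it is judged then, once.
Trained networks look in the newest picture that a camera, given by its name, has taken for a name from the list of things; names that differ only in an ending like _2 or _b are one class to them, and where a whole thing is asked for, a point or a joint stands for the part that bears it (a point fixed in the world has none). Each returns a list of dicts, best first, with "score" (0 to 1); they miss things now and then, are a little off and sometimes report something else, mostly with a low value. They report only what shows in the picture. A call takes as long as a camera call. They do not tell look-alikes from the thing itself.
- r.masks_of(target, camera): "region" (480x640 bool, what is visible of it) and "box" ([centre column, centre row, width, height] in pixels, round what is visible of it).
- r.landmark_of(target, camera): "xy" ([column, row] in pixels: a listed point, or the origin of a listed thing).
The state is a dict: "t": time; "joint_pos": joint angles; "qvel": joint speeds; "joint_efforts": joint torques, N m; "tool_pos": TCP position; "orientation": TCP orientation; "force": force on the tool from outside, world axes, zero at the start; "ft_torque": the same for the moment, N m; "gripper_width": finger opening in m; "gripper_force": force on a finger pad.
Only numpy, scipy, OpenCV 4.12 (cv2) and the standard library are available. Lean on these libraries where they do the work, as an engineer would, in place of code of your own. Each camera call takes 0.05 s, during which the arm holds its last target. There are 200 camera calls.

## Working session

There is one attempt and no reset: what is moved stays moved. The work goes in short steps, Python scripts to look and compute and a tool call to move; the robot and the scene stay as the last step left them, time stands still between calls to the robot, and variables do not carry over. Pictures are saved under pics/ and viewed, at most 14 in all, crops included, and the job is handed in when it is done.

Besides the shell and the picture viewer there is one more tool, called after "Call:" as a command line: name --pt "numbers of a row" for each row, then --argument value for the rest. jog_arm: Moves the arm, as the interface text tells. Its arguments: {"type":"object","properties":{"series":{"type":"array","items":{"type":"array","items":{"type":"number"}}}},"required":["series"]}

```bash
ls; mkdir -p pics; cat > h.py <<'E'
import numpy as np, cv2
from workcell import r
from scipy.spatial.transform import Rotation as R
def pts(cam,depth,vs,us):
    p=r.camera_params(cam); f=240/np.tan(np.radians(p['fov_y'])/2)
    z=depth[vs,us]; c=np.c_[(us-p['cx'])/f*z,(vs-p['cy'])/f*z,z]
    E=np.linalg.inv(np.array(p['extrinsics'])); return c@E[:3,:3].T+E[:3,3]
def rot(o): 
    q=o['orientation']; return R.from_quat([q[1],q[2],q[3],q[0]])
E
python3 - <<'E'
from h import *
o=r.get_obs(); print(o['t'],o['tool_pos'],rot(o).as_matrix().round(3),o['gripper_width'])
for c in('scene','side'):
    im,d=r.get_image(c); cv2.imwrite(f'pics/{c}0.png',im[:,:,::-1]); np.save(c+'0d.npy',d)
    print(c,{k:(np.round(v,3).tolist()) for k,v in r.camera_params(c).items()})
    for n in 'chopstick_rest round_cup square_dish long_dish strip_board round_board square_board long_board soup_bowl rice_bowl'.split():
        for m in r.masks_of(n,c)[:3]:
            v,u=np.nonzero(m['region']&(d>0))
            if len(v)<10: continue
            P=pts(c,d,v,u); zt=np.percentile(P[:,2],95)
            Q=P[P[:,2]>zt-.004] 
            (cx,cy),(w,h),a=cv2.minAreaRect((Q[:,:2]*1000).astype(np.float32))
            print(c,n,round(m['score'],2),np.round(m['box']).astype(int).tolist(),'ztop %.3f'%zt,'rect %.0f %.0f  %.0fx%.0f a%.1f'%(cx,cy,w,h,a))
E
```

```text
pics
0.0 [ 0.25625385 -0.56949436  0.23026854] [[ 0.912  0.41  -0.001]
 [ 0.41  -0.912  0.002]
 [-0.    -0.002 -1.   ]] 0.08566695960054571
scene {'fov_y': 54.642, 'cx': 315.274, 'cy': 241.427, 'extrinsics': [[-0.486, 0.874, -0.019, 0.295], [0.626, 0.333, -0.705, -0.267], [-0.609, -0.355, -0.709, 1.428], [0.0, 0.0, 0.0, 1.0]]}
scene chopstick_rest 0.62 [229, 184, 18, 18] ztop 0.075 rect 445 -348  62x19 a2.5
scene round_cup 0.45 [232, 192, 16, 18] ztop 0.060 rect 450 -336  14x42 a79.8
scene square_dish 0.68 [231, 196, 22, 22] ztop 0.038 rect 441 -350  58x55 a17.5
scene square_dish 0.42 [479, 371, 62, 59] ztop 0.060 rect 660 373  110x110 a72.0
scene long_dish 0.83 [233, 200, 43, 42] ztop 0.019 rect 441 -348  163x68 a16.3
scene long_dish 0.81 [263, 164, 19, 26] ztop 0.014 rect 264 -372  118x48 a24.4
scene long_dish 0.64 [193, 181, 39, 19] ztop 0.013 rect 421 -511  57x113 a44.0
scene strip_board 0.97 [392, 316, 34, 42] ztop 0.010 rect 589 182  96x46 a12.3
scene strip_board 0.31 [284, 319, 52, 47] ztop 0.078 rect 732 -0  39x39 a58.6
scene round_board 0.89 [486, 313, 39, 34] ztop 0.010 rec
[... 990 characters left out ...]
9.4
side long_dish 0.91 [207, 351, 70, 38] ztop 0.013 rect 262 -376  114x51 a23.4
side long_dish 0.58 [298, 401, 70, 53] ztop 0.014 rect 419 -514  49x116 a43.6
side strip_board 0.63 [328, 209, 34, 16] ztop 0.011 rect 587 175  98x49 a16.9
side round_board 0.67 [289, 188, 24, 9] ztop 0.011 rect 487 350  77x69 a85.4
side square_board 0.84 [318, 240, 31, 22] ztop 0.011 rect 525 11  92x83 a83.2
side long_board 0.88 [356, 284, 97, 38] ztop 0.010 rect 582 -203  190x102 a0.6
side long_board 0.4 [299, 331, 39, 27] ztop 0.039 rect 441 -353  55x58 a19.5
side soup_bowl 0.63 [396, 225, 42, 33] ztop 0.078 rect 730 -3  40x38 a46.6
side rice_bowl 0.64 [340, 176, 37, 30] ztop 0.060 rect 658 370  108x116 a1.2
```

```bash
python3 - <<'E'
from h import *
print({k:np.round(v,4).tolist() for k,v in r.camera_params('wrist').items()})
im=cv2.imread('pics/scene0.png'); cv2.imwrite('pics/s0c.png',cv2.resize(im[120:420,140:540],(800,600),interpolation=cv2.INTER_CUBIC))
# refined yaw: from top rim points with both cams, heights of obstacles
for c in('scene','side'):
    d=np.load(c+'0d.npy'); v,u=np.nonzero(d>0); P=pts(c,d,v,u)
    k=(P[:,2]>.03)&(abs(P[:,0]-.5)<.3)&(abs(P[:,1])<.6)
    g=np.zeros((600,1200),np.uint8); g[((P[k,0]-.2)*1000).astype(int).clip(0,599),((P[k,1]+.6)*1000).astype(int).clip(0,1199)]=255
    g=cv2.dilate(g,np.ones((9,9)));n,l,s,ce=cv2.connectedComponentsWithStats(g)
    for i in range(1,n):
        if s[i][4]<300: continue
        kk=l[((P[:,0]-.2)*1000).astype(int).clip(0,599),((P[:,1]+.6)*1000).astype(int).clip(0,1199)]==i
        print(c,'x',s[i][1]+200,s[i][1]+s[i][3]+200,'y',s[i][0]-600,s[i][0]+s[i][2]-600,'h %.3f'%np.percentile(P[kk&k,2],98))
E
```

```text
{'fov_y': 65.7065, 'cx': 319.6799, 'cy': 241.0035, 'tool_from_camera': [[-0.0, -0.9641, -0.2654, 0.0665], [1.0, -0.0002, 0.0007, -0.0011], [-0.0007, -0.2654, 0.9641, -0.1424], [0.0, 0.0, 0.0, 1.0]]}
scene x 212 308 y -600 -493 h 0.446
scene x 221 323 y 482 600 h 0.071
scene x 356 402 y -193 -147 h 0.077
scene x 373 420 y 144 192 h 0.058
scene x 405 481 y -377 -313 h 0.075
scene x 531 789 y 464 600 h 0.252
scene x 535 800 y -600 -490 h 0.067
scene x 599 720 y 314 433 h 0.062
scene x 621 703 y -439 -355 h 0.071
scene x 677 790 y -57 57 h 0.079
scene x 722 800 y -355 -145 h 0.045
side x 200 326 y -600 -505 h 0.628
side x 218 321 y 473 600 h 0.072
side x 353 400 y -199 -151 h 0.077
side x 367 417 y 137 181 h 0.059
side x 402 480 y -394 -326 h 0.075
side x 484 785 y 456 600 h 0.261
side x 535 800 y -600 -495 h 0.066
side x 599 716 y 307 435 h 0.062
side x 619 699 y -443 -359 h 0.071
side x 673 787 y -63 50 h 0.080
side x 720 800 y -358 -144 h 0.045
```

View pics/s0c.png

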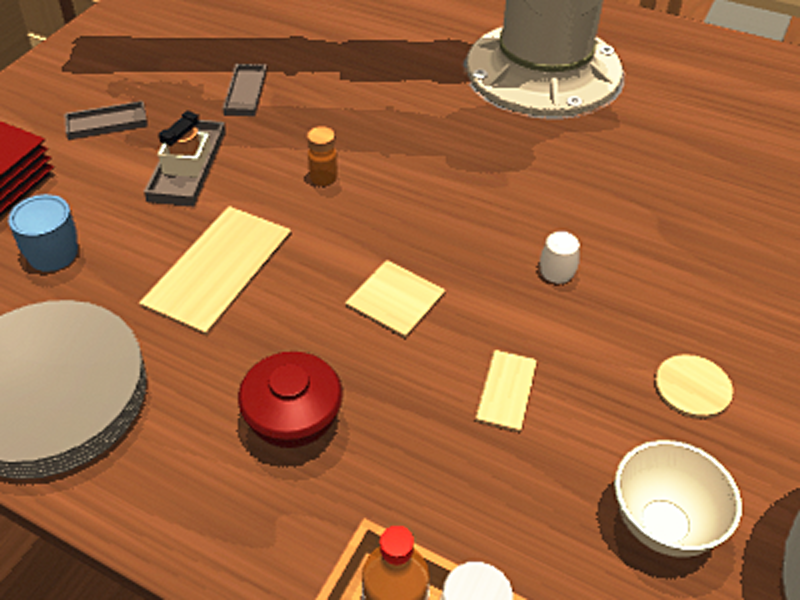

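```bash
cat >> h.py <<'E'
def yaw(o): m=rot(o).as_matrix(); return np.degrees(np.arctan2(m[1,0],m[0,0]))
def plan(start,y0,goal,y1,g,step=36.,tstep=4.9):
    """rows (tool down) from start(mm) to goal(mm); yaw deg"""
    p=np.array(start,float); goal=np.array(goal,float); dy=(y1-y0+180)%360-180
    n=int(max(np.ceil(np.linalg.norm(goal-p)/step),np.ceil(abs(dy)/tstep),1)); rows=[]; y=y0
    for i in range(n):
        d=(goal-p)/(n-i); a=np.radians(y); x=[np.cos(a),np.sin(a),0]; t=[np.sin(a),-np.cos(a),0]
        s=np.round([d@x/40,d@t/40,-d[2]/40],2); w=np.round((y0+dy-y)/(n-i)/-5,2)
        p+=40*(s[0]*np.array(x)+s[1]*np.array(t)-s[2]*np.array([0,0,1])); y-=5*w
        rows.append([*(s+0.).tolist(),float(w+0.),g])
    for i in range(0,n,8): print(str(rows[i:i+8]).replace(' ',''))
    return p,y
def chain(*wps):
    o=r.get_obs(); p,y=np.array(o['tool_pos'])*1000,yaw(o)
    print('now',p.round(1),round(y,2))
    for w in wps: print('->',w); p,y=plan(p,y,w[:3],w[3],w[4],*(w[5:]))
E
python3 - <<'E'
from h import *
chain((443,-350,200,0,1))
E
```

```text
now [ 256.5 -569.9  231.3] 24.23
-> (443, -350, 200, 0, 1)
[[0.72,-0.34,0.09,0.54,1],[0.71,-0.38,0.09,0.54,1],[0.69,-0.41,0.09,0.54,1],[0.67,-0.44,0.09,0.54,1],[0.64,-0.48,0.08,0.54,1],[0.62,-0.5,0.09,0.54,1],[0.6,-0.53,0.08,0.54,1],[0.57,-0.56,0.09,0.53,1]]
[[0.55,-0.59,0.08,0.54,1]]
```

Call:
jog_arm --pt "0.72 -0.34 0.09 0.54 1" --pt "0.71 -0.38 0.09 0.54 1" --pt "0.69 -0.41 0.09 0.54 1" --pt "0.67 -0.44 0.09 0.54 1" --pt "0.64 -0.48 0.08 0.54 1" --pt "0.62 -0.5 0.09 0.54 1" --pt "0.6 -0.53 0.08 0.54 1" --pt "0.57 -0.56 0.09 0.53 1"

```text
t: 1.77
tool_pos: [0.4231, -0.3735, 0.2034]
orientation: [0.0, 1.0, 0.022, 0.0]
force: [0.6, -0.2, -0.5]
gripper_width: 0.0856
gripper_force: 0.0
```

Call:
jog_arm --pt "0.55 -0.59 0.08 0.54 1" --pt "0 0 0 0 1" --pt "0 0 0 0 1" --pt "0 0 0 0 1"

```text
t: 2.1
tool_pos: [0.4428, -0.3506, 0.2002]
orientation: [0.0, 1.0, 0.0, -0.0]
force: [0.1, -0.7, -0.1]
gripper_width: 0.0855
gripper_force: 0.0
```

```bash
cat >> h.py <<'E'
def wpts(o,depth,vs,us):
    p=r.camera_params('wrist'); f=240/np.tan(np.radians(p['fov_y'])/2)
    du,dv=us-p['cx'],vs-p['cy']; rr=np.hypot(du,dv)+1e-9; th=rr/f; z=depth[vs,us]
    c=np.c_[np.tan(th)*du/rr*z,np.tan(th)*dv/rr*z,z]; T=np.array(p['tool_from_camera'])
    t=c@T[:3,:3].T+T[:3,3]
    return rot(o).apply(t)+np.array(o['tool_pos'])
def look(names,tag,tol=.003):
    o=r.get_obs(); im,d=r.get_image('wrist'); cv2.imwrite(f'pics/{tag}.png',im[:,:,::-1])
    print('t %.2f'%o['t'],'tcp',(np.array(o['tool_pos'])*1000).round(1),'yaw %.2f'%yaw(o),'w %.4f'%o['gripper_width'])
    v,u=np.nonzero(d>0); np.savez(tag,P=wpts(o,d,v,u),v=v,u=u,im=im)
    for n in names:
        for m in r.masks_of(n,'wrist')[:3]:
            v,u=np.nonzero(m['region']&(d>0))
            if len(v)<20: continue
            P=wpts(o,d,v,u); zt=np.percentile(P[:,2],95); Q=P[abs(P[:,2]-zt)<tol]
            (cx,cy),(w,h),a=cv2.minAreaRect((Q[:,:2]*1000).astype(np.float32))
            print(n,round(m['score'],2),np.round(m['box']).astype(int).tolist(),'ztop %.4f'%zt,'rect %.1f %.1f  %.0fx%.0f a%.1f'%(cx,cy,w,h,a))
E
python3 - <<'E'
from h import *
look('chopstick_rest round_cup square_dish long_dish long_board'.split(),'w1')
E
```

```text
t 2.10 tcp [ 442.8 -350.6  200.2] yaw 0.01 w 0.0855
chopstick_rest 0.65 [322, 229, 28, 83] ztop 0.0740 rect 442.1 -351.5  20x60 a86.7
round_cup 0.68 [320, 223, 54, 52] ztop 0.0599 rect 442.1 -349.9  34x40 a0.4
square_dish 0.61 [320, 222, 85, 83] ztop 0.0391 rect 439.9 -350.8  55x54 a19.6
long_dish 0.88 [318, 214, 122, 188] ztop 0.0184 rect 439.8 -350.6  161x67 a19.6
long_dish 0.84 [480, 240, 109, 108] ztop 0.0130 rect 418.2 -512.2  49x114 a43.4
long_dish 0.67 [338, 364, 72, 73] ztop 0.0130 rect 272.9 -368.4  91x48 a24.1
long_board 0.7 [166, 86, 89, 169] ztop 0.0090 rect 577.1 -200.9  181x97 a0.4
```

View pics/w1.png

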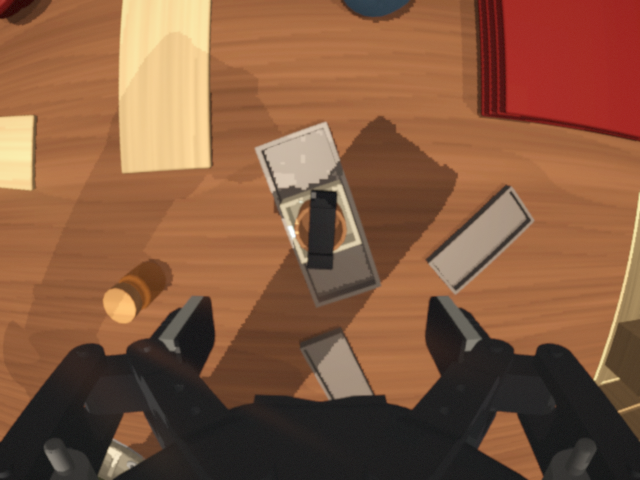

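```bash
python3 - <<'E'
from h import *
chain((442,-351,85,-3.3,.45,30),(442,-351,61,-3.3,.45,8))
E
```

```text
now [ 442.4 -351.   200.2] -0.12
-> (442, -351, 85, -3.3, 0.45, 30)
[[0.0,0.0,0.72,0.16,0.45],[0.0,0.0,0.72,0.16,0.45],[-0.01,0.0,0.72,0.16,0.45],[0.0,0.0,0.72,0.16,0.45]]
-> (442, -351, 61, -3.3, 0.45, 8)
[[0.0,0.0,0.2,0.0,0.45],[0.0,0.0,0.2,0.0,0.45],[0.0,0.0,0.2,0.0,0.45]]
```

Call:
jog_arm --pt "0 0 0.72 0.16 0.45" --pt "0 0 0.72 0.16 0.45" --pt "0 0 0.72 0.16 0.45" --pt "0 0 0.72 0.16 0.45" --pt "0 0 0.2 0 0.45" --pt "0 0 0.2 0 0.45" --pt "0 0 0.2 0 0.45" --pt "0 0 0 0 0.45"

```text
t: 3.07
tool_pos: [0.4431, -0.3503, 0.0607]
orientation: [-0.0, 1.0, -0.028, -0.0]
force: [0.3, 0.3, 0.8]
gripper_width: 0.0382
gripper_force: 0.0
```

Call:
jog_arm --pt "0 0 0 0 0.35" --pt "0 0 0 0 0.28" --pt "0 0 0 0 0.2" --pt "0 0 0 0 0" --pt "0 0 0 0 0" --pt "0 0 0 0 0" --pt "0 0 0 0 0"

```text
t: 3.65
tool_pos: [0.4439, -0.3507, 0.0626]
orientation: [0.001, 1.0, -0.028, 0.001]
force: [-1.3, 0.9, 5.9]
gripper_width: 0.0176
gripper_force: 59.7
```

Call:
jog_arm --pt "0 0 -0.1 0 0" --pt "0 0 -0.2 0 0" --pt "0 0 -0.4 0 0" --pt "0 0 -0.8 0 0" --pt "0 0 -0.9 0 0" --pt "0 0 -0.9 0 0" --pt "0 0 0 0 0"

```text
t: 4.23
tool_pos: [0.4461, -0.3523, 0.2019]
orientation: [0.004, 1.0, -0.028, 0.005]
force: [1.1, -0.6, 0.6]
gripper_width: 0.0178
gripper_force: 58.9
```

```bash
python3 - <<'E'
from h import *
look('chopstick_rest round_cup square_dish long_dish'.split(),'w2')
im=cv2.imread('pics/w2.png'); cv2.imwrite('pics/w2c.png',cv2.resize(im[150:450,120:520],(800,600)))
E
```

```text
t 4.23 tcp [ 446.1 -352.3  201.9] yaw -3.23 w 0.0178
chopstick_rest 0.97 [320, 307, 51, 145] ztop 0.2133 rect 444.7 -351.4  20x60 a86.5
round_cup 0.8 [318, 220, 53, 45] ztop 0.0598 rect 449.0 -349.7  23x41 a5.2
round_cup 0.18 [19, 173, 38, 74] ztop 0.0087 rect 523.3 1.0  61x86 a82.3
square_dish 0.56 [318, 217, 84, 64] ztop 0.0387 rect 440.1 -350.8  55x55 a19.5
long_dish 0.83 [317, 211, 132, 169] ztop 0.0184 rect 439.9 -350.8  161x67 a19.4
long_dish 0.77 [478, 235, 109, 114] ztop 0.0130 rect 418.3 -512.1  49x114 a43.6
long_dish 0.56 [338, 384, 33, 34] ztop 0.0928 rect 0.0 0.0  0x0 a0.0
```

View pics/w2c.png

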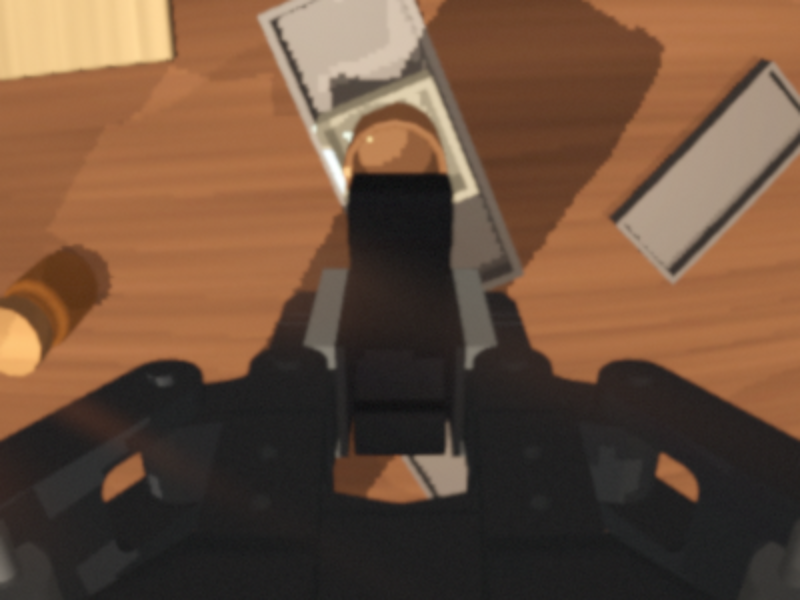

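```bash
python3 - <<'E'
from h import *
chain((520,161,200,14.5,0))
E
```

```text
now [ 442.4 -349.6  191.8] -3.22
-> (520, 161, 200, 14.5, 0)
[[0.08,-0.86,-0.01,-0.24,0],[0.1,-0.85,-0.01,-0.24,0],[0.12,-0.85,-0.01,-0.24,0],[0.13,-0.85,-0.01,-0.24,0],[0.15,-0.85,-0.02,-0.23,0],[0.17,-0.84,-0.01,-0.24,0],[0.19,-0.84,-0.02,-0.23,0],[0.2,-0.84,-0.01,-0.24,0]]
[[0.22,-0.83,-0.02,-0.23,0],[0.24,-0.83,-0.01,-0.24,0],[0.26,-0.82,-0.02,-0.23,0],[0.27,-0.82,-0.01,-0.24,0],[0.29,-0.81,-0.02,-0.23,0],[0.31,-0.8,-0.01,-0.24,0],[0.32,-0.8,-0.02,-0.23,0]]
```

Call:
jog_arm --pt "0.08 -0.86 -0.01 -0.24 0" --pt "0.1 -0.85 -0.01 -0.24 0" --pt "0.12 -0.85 -0.01 -0.24 0" --pt "0.13 -0.85 -0.01 -0.24 0" --pt "0.15 -0.85 -0.02 -0.23 0" --pt "0.17 -0.84 -0.01 -0.24 0" --pt "0.19 -0.84 -0.02 -0.23 0" --pt "0.2 -0.84 -0.01 -0.24 0"

```text
t: 5.15
tool_pos: [0.4833, -0.0762, 0.1957]
orientation: [-0.0, 0.998, 0.055, -0.001]
force: [0.8, 0.3, -0.9]
gripper_width: 0.0176
gripper_force: 59.0
```

Call:
jog_arm --pt "0.22 -0.83 -0.02 -0.23 0" --pt "0.24 -0.83 -0.01 -0.24 0" --pt "0.26 -0.82 -0.02 -0.23 0" --pt "0.27 -0.82 -0.01 -0.24 0" --pt "0.29 -0.81 -0.02 -0.23 0" --pt "0.31 -0.8 -0.01 -0.24 0" --pt "0.32 -0.8 -0.02 -0.23 0" --pt "0 0 0 0 0"

```text
t: 5.82
tool_pos: [0.5188, 0.1687, 0.2002]
orientation: [-0.002, 0.991, 0.131, -0.001]
force: [-1.0, 1.1, -0.8]
gripper_width: 0.0181
gripper_force: 59.0
```

Call:
jog_arm --pt "0 0 0 0 0" --pt "0 0 0 0 0" --pt "0 0 0 0 0"

```text
t: 6.07
tool_pos: [0.5205, 0.1588, 0.2004]
orientation: [0.0, 0.992, 0.125, -0.001]
force: [0.4, 0.1, -0.3]
gripper_width: 0.0181
gripper_force: 59.0
```

```bash
python3 - <<'E'
from h import *
look('chopstick_rest strip_board square_board round_board'.split(),'w3')
E
```

```text
t 6.07 tcp [520.5 158.8 200.4] yaw 14.36 w 0.0181
chopstick_rest 0.92 [319, 306, 49, 143] ztop 0.2117 rect 519.1 159.4  60x20 a14.4
strip_board 0.64 [316, 137, 56, 106] ztop 0.0090 rect 586.0 181.8  96x48 a11.4
square_board 0.9 [460, 244, 107, 106] ztop 0.0091 rect 525.0 15.7  87x86 a82.6
round_board 0.57 [125, 200, 67, 79] ztop 0.0089 rect 486.8 355.3  79x78 a44.0
```

View pics/w3.png

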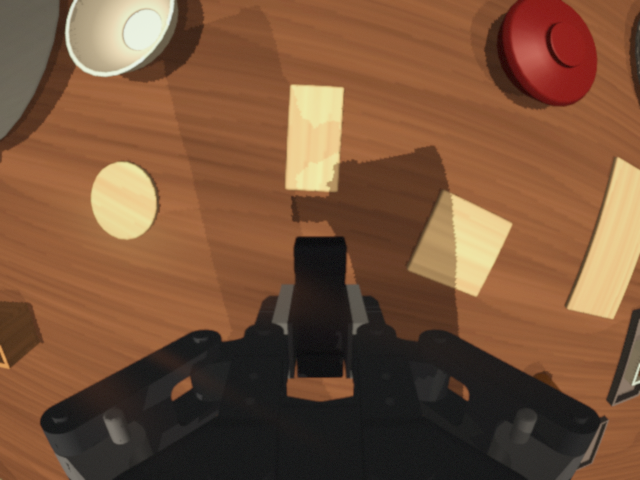

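```bash
python3 - <<'E'
from h import *
chain((587,181,90,11.6,0),(587,181,30,11.6,0,20),(587,181,12,11.6,0,5))
E
```

```text
now [520.8 159.5 201.4] 14.39
-> (587, 181, 90, 11.6, 0)
[[0.43,-0.03,0.7,0.14,0],[0.44,-0.03,0.69,0.14,0],[0.43,-0.04,0.7,0.14,0],[0.43,-0.04,0.69,0.14,0]]
-> (587, 181, 30, 11.6, 0, 20)
[[0.0,0.0,0.38,0.0,0],[0.0,0.0,0.37,0.0,0],[0.0,0.0,0.38,0.0,0],[0.0,0.0,0.37,0.0,0]]
-> (587, 181, 12, 11.6, 0, 5)
[[0.0,0.0,0.11,0.0,0],[0.0,0.0,0.11,0.0,0],[0.0,0.0,0.12,0.0,0],[0.0,0.0,0.11,0.0,0]]
```

Call:
jog_arm --pt "0.43 -0.03 0.7 0.14 0" --pt "0.44 -0.03 0.69 0.14 0" --pt "0.43 -0.04 0.7 0.14 0" --pt "0.43 -0.04 0.69 0.14 0" --pt "0 0 0.38 0 0" --pt "0 0 0.37 0 0" --pt "0 0 0.38 0 0" --pt "0 0 0.37 0 0"

```text
t: 6.98
tool_pos: [0.5868, 0.1815, 0.0292]
orientation: [-0.0, 0.995, 0.101, -0.0]
force: [0.7, 0.6, -0.3]
gripper_width: 0.0182
gripper_force: 59.0
```

Call:
jog_arm --pt "0 0 0.11 0 0" --pt "0 0 0.11 0 0" --pt "0 0 0.1 0 0" --pt "0 0 0.1 0 0" --pt "0 0 0 0 0" --pt "0 0 0 0 0" --pt "0 0 0 0 0"

```text
t: 7.57
tool_pos: [0.5871, 0.182, 0.014]
orientation: [-0.0, 0.995, 0.102, 0.0]
force: [0.1, 0.4, -0.3]
gripper_width: 0.0178
gripper_force: 59.0
```

```bash
python3 - <<'E'
from h import *
look('chopstick_rest strip_board'.split(),'w4')
chain()
E
```

```text
t 7.57 tcp [587.1 182.   14. ] yaw 11.68 w 0.0178
chopstick_rest 0.68 [321, 306, 49, 148] ztop 0.0253 rect 585.6 182.6  60x20 a11.5
chopstick_rest 0.66 [324, 286, 118, 199] ztop 0.0089 rect 586.2 182.0  97x48 a10.8
strip_board 0.56 [324, 287, 115, 199] ztop 0.0088 rect 586.2 181.9  97x48 a10.9
now [587.  182.   13.8] 11.68
```

View pics/w4.png

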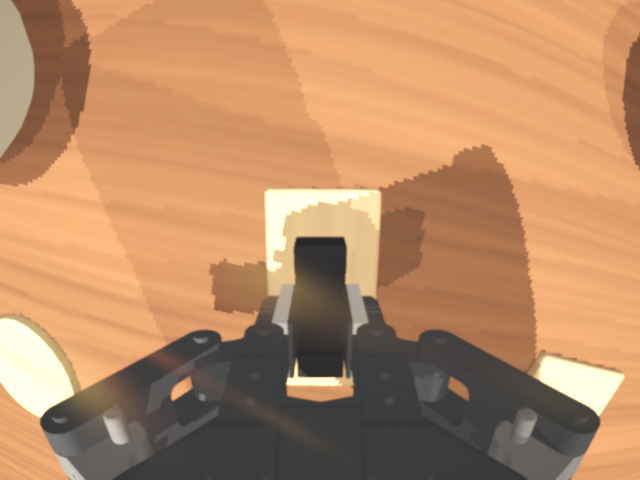

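Call:
jog_arm --pt "0.02 0.01 0.02 0.06 0" --pt "0 0 0.02 0.06 0" --pt "0 0 0.015 0 0" --pt "0 0 0.01 0 0" --pt "0 0 0 0 0" --pt "0 0 0 0 0"

```text
t: 8.22
tool_pos: [0.5877, 0.1816, 0.0111]
orientation: [0.0, 0.995, 0.096, 0.0]
force: [-1.9, -1.9, 4.9]
gripper_width: 0.0176
gripper_force: 59.6
```

```bash
python3 - <<'E'
from h import *
o=r.get_obs(); print(o['tool_pos'],o['force'],yaw(o))
E
```

```text
[0.5876628  0.1815998  0.01113633] [-1.8524355  -1.86989827  4.9311822 ] 11.071022877944332
```

Call:
jog_arm --pt "0 0 0 0 0.24" --pt "0 0 0 0 0.28" --pt "0 0 0 0 0.32" --pt "0 0 0 0 0.4" --pt "0 0 -0.2 0 0.45" --pt "0 0 -0.5 0 0.6" --pt "0 0 -0.8 0 0.8" --pt "0 0 -0.9 0 1"

```text
t: 8.88
tool_pos: [0.5862, 0.1813, 0.1066]
orientation: [0.0, 0.995, 0.097, -0.002]
force: [0.7, 0.3, -0.2]
gripper_width: 0.0734
gripper_force: 0.0
```

Call:
jog_arm --pt "-0.5 0 -0.8 0 1" --pt "-0.8 0 -0.5 0 1" --pt "0 0 0 0 1" --pt "0 0 0 0 1" --pt "0 0 0 0 1"

```text
t: 9.3
tool_pos: [0.5368, 0.1714, 0.1591]
orientation: [0.0, 0.995, 0.096, 0.0]
force: [0.6, -0.7, -0.3]
gripper_width: 0.0853
gripper_force: 0.0
```

```bash
python3 - <<'E'
from h import *
look('chopstick_rest strip_board round_board square_board'.split(),'w5')
chain((442,-351,200,19.5,1))
E
```

```text
t 9.30 tcp [536.8 171.4 159.1] yaw 11.06 w 0.0853
chopstick_rest 0.98 [318, 162, 25, 84] ztop 0.0225 rect 586.1 182.3  60x20 a11.4
chopstick_rest 0.36 [321, 160, 62, 119] ztop 0.0089 rect 586.0 181.8  95x48 a11.0
strip_board 0.65 [320, 161, 61, 122] ztop 0.0090 rect 586.1 181.8  95x48 a11.0
round_board 0.96 [114, 240, 75, 80] ztop 0.0088 rect 486.3 355.9  79x80 a37.2
square_board 0.92 [486, 269, 113, 108] ztop 0.0090 rect 524.7 15.6  87x86 a82.7
now [536.5 171.5 157.6] 11.06
-> (442, -351, 200, 19.5, 1)
[[-0.32,0.82,-0.07,-0.11,1],[-0.33,0.82,-0.07,-0.11,1],[-0.34,0.82,-0.07,-0.11,1],[-0.35,0.82,-0.07,-0.11,1],[-0.35,0.81,-0.07,-0.11,1],[-0.36,0.81,-0.07,-0.11,1],[-0.37,0.8,-0.07,-0.11,1],[-0.38,0.8,-0.07,-0.11,1]]
[[-0.38,0.8,-0.07,-0.12,1],[-0.39,0.79,-0.07,-0.11,1],[-0.4,0.79,-0.07,-0.12,1],[-0.41,0.79,-0.07,-0.11,1],[-0.42,0.78,-0.07,-0.12,1],[-0.42,0.78,-0.08,-0.11,1],[-0.43,0.77,-0.07,-0.12,1]]
```

Call:
jog_arm --pt "-0.32 0.82 -0.07 -0.11 1" --pt "-0.33 0.82 -0.07 -0.11 1" --pt "-0.34 0.82 -0.07 -0.11 1" --pt "-0.35 0.82 -0.07 -0.11 1" --pt "-0.35 0.81 -0.07 -0.11 1" --pt "-0.36 0.81 -0.07 -0.11 1" --pt "-0.37 0.8 -0.07 -0.11 1" --pt "-0.38 0.8 -0.07 -0.11 1"

```text
t: 10.22
tool_pos: [0.4853, -0.1085, 0.1808]
orientation: [-0.0, 0.991, 0.135, -0.0]
force: [1.0, -0.2, -0.2]
gripper_width: 0.0853
gripper_force: 0.0
```

Call:
jog_arm --pt "-0.38 0.8 -0.07 -0.12 1" --pt "-0.39 0.79 -0.07 -0.11 1" --pt "-0.4 0.79 -0.07 -0.12 1" --pt "-0.41 0.79 -0.07 -0.11 1" --pt "-0.42 0.78 -0.07 -0.12 1" --pt "-0.42 0.78 -0.08 -0.11 1" --pt "-0.43 0.77 -0.07 -0.12 1" --pt "0 0 0 0 1"

```text
t: 10.88
tool_pos: [0.4383, -0.3593, 0.2005]
orientation: [0.001, 0.986, 0.165, -0.001]
force: [-1.2, 0.2, -0.7]
gripper_width: 0.0855
gripper_force: 0.0
```

Call:
jog_arm --pt "0 0 0 0 1" --pt "0 0 0 0 1" --pt "0 0 0 0 1"

```text
t: 11.13
tool_pos: [0.4428, -0.3493, 0.2006]
orientation: [-0.001, 0.985, 0.171, -0.0]
force: [0.0, -0.5, -0.6]
gripper_width: 0.0853
gripper_force: 0.0
```

```bash
python3 - <<'E'
from h import *
look('round_cup square_dish long_dish long_board'.split(),'w6')
D=np.load('w6.npz');P=D['P'];k=(abs(P[:,2]-.0595)<.003)&(np.hypot(P[:,0]-.442,P[:,1]+.35)<.03)
(c,rad)=cv2.minEnclosingCircle((P[k,:2]*1000).astype(np.float32)); print('cup circle',c,rad,k.sum())
c=[*np.round(c,1)]
chain((*c,80,19.5,1,30),(*c,45,19.5,1,10))
E
```

```text
t 11.13 tcp [ 442.8 -349.3  200.6] yaw 19.65 w 0.0853
round_cup 0.61 [321, 226, 53, 59] ztop 0.0597 rect 440.9 -350.6  41x40 a62.9
square_dish 0.78 [323, 223, 68, 67] ztop 0.0387 rect 439.8 -351.1  54x54 a19.4
long_dish 0.73 [458, 291, 114, 88] ztop 0.0131 rect 418.3 -512.0  48x115 a43.4
long_dish 0.64 [323, 216, 76, 176] ztop 0.0184 rect 439.6 -350.8  160x67 a19.3
long_board 0.87 [215, 68, 134, 129] ztop 0.0090 rect 553.5 -200.6  133x97 a0.7
cup circle (440.38360595703125, -350.1542663574219) 21.07196807861328 668
now [ 442.5 -350.   201.2] 19.61
-> (np.float64(440.4), np.float64(-350.2), 80, 19.5, 1, 30)
[[-0.01,0.0,0.61,0.0,1],[-0.01,0.0,0.6,0.01,1],[-0.01,0.0,0.61,0.0,1],[-0.01,-0.01,0.6,0.01,1],[-0.01,0.0,0.61,0.0,1]]
-> (np.float64(440.4), np.float64(-350.2), 45, 19.5, 1, 10)
[[0.0,0.0,0.22,0.0,1],[0.0,0.0,0.22,0.0,1],[0.0,0.0,0.22,0.0,1],[0.0,0.0,0.21,0.0,1]]
```

Call:
jog_arm --pt "-0.01 0 0.61 0 1" --pt "-0.01 0 0.6 0 1" --pt "0 0 0.61 0 1" --pt "0 0 0.6 0 1" --pt "0 0 0.61 0 1" --pt "0 0 0.3 0 0.9" --pt "0 0 0.3 0 0.8" --pt "0 0 0.25 0 0.75"

```text
t: 12.05
tool_pos: [0.4416, -0.3511, 0.0455]
orientation: [0.0, 0.985, 0.17, 0.0]
force: [0.3, -0.3, 0.7]
gripper_width: 0.0641
gripper_force: 0.0
```

Call:
jog_arm --pt "0 0 0 0 0.7" --pt "0 0 0 0 0.65" --pt "0 0 0 0 0.6" --pt "0 0 0 0 0.55" --pt "0 0 0 0 0.5" --pt "0 0 0 0 0.4" --pt "0 0 0 0 0.2" --pt "0 0 0 0 0.2"

```text
t: 12.72
tool_pos: [0.442, -0.3515, 0.0475]
orientation: [0.001, 0.986, 0.17, 0.001]
force: [-1.5, 2.3, 8.1]
gripper_width: 0.04
gripper_force: 59.4
```

```bash
python3 - <<'E'
from h import *
chain((441,-351,55,19.5,.2,3),(441,-351,200,19.5,.2,30),(530,0,200,19.5,.2),(425,334,200,19.5,.2))
E
```

```text
now [ 442.  -351.5   47.5] 19.53
-> (441, -351, 55, 19.5, 0.2, 3)
[[-0.01,-0.01,-0.06,0.0,0.2],[-0.01,0.0,-0.06,0.0,0.2],[0.0,-0.01,-0.07,0.01,0.2]]
-> (441, -351, 200, 19.5, 0.2, 30)
[[0.0,0.0,-0.72,0.0,0.2],[0.0,0.0,-0.73,0.0,0.2],[0.0,0.0,-0.72,0.0,0.2],[0.0,0.0,-0.73,0.0,0.2],[0.0,0.0,-0.72,0.0,0.2]]
-> (530, 0, 200, 19.5, 0.2)
[[0.46,-0.68,0.0,0.0,0.2],[0.46,-0.69,0.0,0.0,0.2],[0.46,-0.68,0.0,0.0,0.2],[0.46,-0.69,0.0,0.0,0.2],[0.45,-0.68,0.0,0.0,0.2],[0.46,-0.69,0.0,0.0,0.2],[0.45,-0.68,0.0,0.0,0.2],[0.46,-0.69,0.0,0.0,0.2]]
[[0.45,-0.68,0.0,0.0,0.2],[0.46,-0.69,0.0,0.0,0.2],[0.45,-0.68,0.0,0.0,0.2]]
-> (425, 334, 200, 19.5, 0.2)
[[0.03,-0.87,0.0,0.0,0.2],[0.03,-0.88,0.0,0.0,0.2],[0.03,-0.87,0.0,0.0,0.2],[0.03,-0.88,0.0,0.0,0.2],[0.03,-0.87,0.0,0.0,0.2],[0.03,-0.88,0.0,0.0,0.2],[0.03,-0.87,0.0,0.0,0.2],[0.03,-0.88,0.0,0.0,0.2]]
[[0.04,-0.87,0.0,0.0,0.2],[0.03,-0.88,0.0,0.0,0.2]]
```

Call:
jog_arm --pt "0 0 -0.06 0 0.2" --pt "0 0 -0.12 0 0.2" --pt "0 0 -0.4 0 0.2" --pt "0 0 -0.7 0 0.2" --pt "0 0 -0.72 0 0.2" --pt "0 0 -0.72 0 0.2" --pt "0 0 -0.72 0 0.2" --pt "0 0 -0.4 0 0.2"

```text
t: 13.38
tool_pos: [0.4422, -0.3518, 0.2037]
orientation: [0.002, 0.986, 0.17, 0.002]
force: [0.5, -0.3, -1.0]
gripper_width: 0.0395
gripper_force: 60.6
```

Call:
jog_arm --pt "0.3 -0.45 0 0 0.2" --pt "0.46 -0.68 0 0 0.2" --pt "0.46 -0.68 0 0 0.2" --pt "0.46 -0.68 0 0 0.2" --pt "0.46 -0.68 0 0 0.2" --pt "0.46 -0.68 0 0 0.2" --pt "0.46 -0.68 0 0 0.2" --pt "0.46 -0.68 0 0 0.2"

```text
t: 14.05
tool_pos: [0.5044, -0.1061, 0.2001]
orientation: [0.0, 0.986, 0.17, 0.0]
force: [0.4, -0.5, -0.8]
gripper_width: 0.0391
gripper_force: 60.6
```

Call:
jog_arm --pt "0.46 -0.68 0 0 0.2" --pt "0.46 -0.68 0 0 0.2" --pt "0.46 -0.68 0 0 0.2" --pt "0.2 -0.8 0 0 0.2" --pt "0.03 -0.87 0 0 0.2" --pt "0.03 -0.87 0 0 0.2" --pt "0.03 -0.87 0 0 0.2" --pt "0.03 -0.87 0 0 0.2"

```text
t: 14.72
tool_pos: [0.4832, 0.1548, 0.2]
orientation: [0.0, 0.986, 0.17, 0.0]
force: [0.0, -0.3, -0.5]
gripper_width: 0.0395
gripper_force: 60.6
```

Call:
jog_arm --pt "0.03 -0.87 0 0 0.2" --pt "0.03 -0.87 0 0 0.2" --pt "0.03 -0.87 0 0 0.2" --pt "0.03 -0.87 0 0 0.2" --pt "0.03 -0.87 0 0 0.2" --pt "0 0 0 0 0.2" --pt "0 0 0 0 0.2" --pt "0 0 0 0 0.2"

```text
t: 15.38
tool_pos: [0.4317, 0.3188, 0.1996]
orientation: [0.0, 0.986, 0.17, 0.0]
force: [0.2, -1.1, -0.8]
gripper_width: 0.0391
gripper_force: 60.6
```

```bash
python3 - <<'E'
from h import *
look('round_cup round_board rice_bowl'.split(),'w7')
chain((486,356,120,19.5,.2),(486,356,70,19.5,.2,20),(486,356,55,19.5,.2,5))
E
```

```text
t 15.38 tcp [431.7 318.8 199.6] yaw 19.53 w 0.0391
round_cup 0.72 [320, 298, 104, 130] ztop 0.2117 rect 430.0 319.3  42x40 a17.9
round_board 0.79 [299, 144, 90, 90] ztop 0.0090 rect 486.6 356.5  79x78 a20.0
rice_bowl 0.61 [350, 4, 57, 8] ztop 0.0604 rect 608.5 354.7  3x36 a22.6
rice_bowl 0.21 [511, 116, 28, 68] ztop 0.0225 rect 585.7 182.4  60x21 a11.0
now [432.3 317.9 199.6] 19.38
-> (486, 356, 120, 19.5, 0.2)
[[0.53,-0.15,0.66,-0.01,0.2],[0.53,-0.15,0.66,-0.01,0.2],[0.52,-0.15,0.67,0.0,0.2]]
-> (486, 356, 70, 19.5, 0.2, 20)
[[0.0,0.0,0.42,0.0,0.2],[0.0,0.0,0.41,0.0,0.2],[0.0,0.0,0.42,0.0,0.2]]
-> (486, 356, 55, 19.5, 0.2, 5)
[[0.0,0.0,0.12,0.0,0.2],[0.0,0.0,0.13,0.0,0.2],[0.0,0.0,0.12,0.0,0.2]]
```

View pics/w7.png

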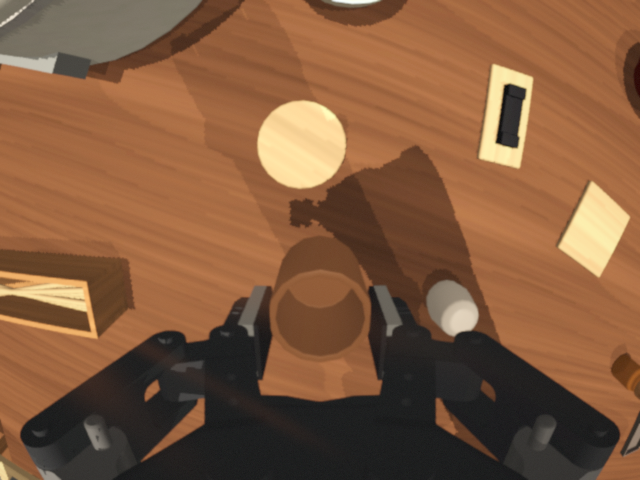

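Call:
jog_arm --pt "0.54 -0.14 0.66 0 0.2" --pt "0.54 -0.14 0.66 0 0.2" --pt "0.54 -0.15 0.67 0 0.2" --pt "0 0 0.42 0 0.2" --pt "0 0 0.41 0 0.2" --pt "0 0 0.42 0 0.2" --pt "0 0 0.12 0 0.2" --pt "0 0 0.12 0 0.2"

```text
t: 16.25
tool_pos: [0.4869, 0.3561, 0.0596]
orientation: [0.0, 0.986, 0.169, -0.001]
force: [-1.0, 0.4, -0.1]
gripper_width: 0.0398
gripper_force: 60.7
```

Call:
jog_arm --pt "0 0 0.12 0 0.2" --pt "0 0 0.08 0 0.2" --pt "0 0 0 0 0.2" --pt "0 0 0 0 0.2" --pt "0 0 0 0 0.2"

```text
t: 16.67
tool_pos: [0.4872, 0.3574, 0.0531]
orientation: [-0.0, 0.986, 0.17, 0.001]
force: [0.0, 0.9, -1.3]
gripper_width: 0.0395
gripper_force: 60.7
```

```bash
python3 - <<'E'
from h import *
look('round_cup round_board'.split(),'w8')
chain()
E
```

```text
t 16.67 tcp [487.2 357.4  53.1] yaw 19.52 w 0.0395
round_cup 0.57 [321, 298, 101, 128] ztop 0.0652 rect 485.6 357.8  42x40 a17.9
round_board 0.94 [322, 244, 146, 97] ztop 0.0089 rect 499.5 361.0  51x79 a17.3
now [487.  357.4  52.8] 19.53
```

Call:
jog_arm --pt "0.01 0.04 0.04 0 0.2" --pt "0 0 0.04 0 0.2" --pt "0 0 0.02 0 0.2" --pt "0 0 0.02 0 0.2" --pt "0 0 0 0 0.2" --pt "0 0 0 0 0.2"

```text
t: 17.32
tool_pos: [0.4879, 0.3557, 0.0481]
orientation: [0.0, 0.986, 0.169, 0.0]
force: [-1.5, -1.7, 5.4]
gripper_width: 0.0395
gripper_force: 61.2
```

Call:
jog_arm --pt "0 0 0 0 0.5" --pt "0 0 0 0 0.55" --pt "0 0 0 0 0.65" --pt "0 0 0 0 0.8" --pt "0 0 0 0 1" --pt "0 0 -0.2 0 1" --pt "0 0 -0.5 0 1" --pt "0 0 -0.8 0 1"

```text
t: 17.98
tool_pos: [0.4861, 0.3544, 0.1056]
orientation: [0.001, 0.985, 0.17, -0.003]
force: [1.4, 0.8, -0.9]
gripper_width: 0.0852
gripper_force: 0.0
```

Call:
jog_arm --pt "-0.3 0 -0.8 0 1" --pt "-0.6 0 -0.8 0 1" --pt "-0.6 0 -0.5 0 1" --pt "0 0 0 0 1" --pt "0 0 0 0 1" --pt "0 0 0 0 1"

```text
t: 18.48
tool_pos: [0.4316, 0.3354, 0.1916]
orientation: [0.0, 0.986, 0.169, 0.0]
force: [0.8, 0.6, 0.6]
gripper_width: 0.0853
gripper_force: 0.0
```

```bash
python3 - <<'E'
from h import *
look('round_cup round_board'.split(),'w9')
chain((530,0,200,19.5,1),(441,-350.5,200,19.5,1))
E
```

```text
t 18.48 tcp [431.6 335.4 191.6] yaw 19.50 w 0.0853
round_cup 0.93 [319, 152, 59, 59] ztop 0.0604 rect 486.1 356.5  40x40 a19.4
round_cup 0.66 [528, 122, 28, 68] ztop 0.0226 rect 585.5 182.9  60x21 a10.9
round_board 0.71 [317, 151, 91, 87] ztop 0.0091 rect 485.9 356.4  77x78 a19.4
now [431.4 335.2 190.3] 19.48
-> (530, 0, 200, 19.5, 1)
[[-0.05,0.87,-0.02,0.0,1],[-0.05,0.87,-0.02,0.0,1],[-0.05,0.87,-0.03,0.0,1],[-0.05,0.87,-0.02,0.0,1],[-0.05,0.87,-0.03,0.0,1],[-0.04,0.87,-0.02,0.0,1],[-0.05,0.88,-0.03,0.0,1],[-0.04,0.87,-0.02,0.0,1]]
[[-0.05,0.88,-0.03,0.0,1],[-0.04,0.87,-0.02,0.0,1]]
-> (441, -350.5, 200, 19.5, 1)
[[-0.46,0.68,0.0,0.0,1],[-0.46,0.68,0.0,0.0,1],[-0.46,0.68,0.0,0.0,1],[-0.46,0.69,0.0,0.0,1],[-0.45,0.68,0.0,0.0,1],[-0.46,0.69,0.0,0.0,1],[-0.45,0.68,0.0,0.0,1],[-0.46,0.69,0.0,0.0,1]]
[[-0.45,0.68,0.0,0.0,1],[-0.46,0.69,0.0,0.0,1],[-0.45,0.68,0.0,0.0,1]]
```

Call:
jog_arm --pt "-0.05 0.87 -0.02 0 1" --pt "-0.05 0.87 -0.02 0 1" --pt "-0.05 0.87 -0.03 0 1" --pt "-0.05 0.87 -0.02 0 1" --pt "-0.05 0.87 -0.03 0 1" --pt "-0.04 0.87 -0.02 0 1" --pt "-0.05 0.88 -0.03 0 1" --pt "-0.04 0.87 -0.02 0 1"

```text
t: 19.3
tool_pos: [0.5102, 0.0658, 0.1982]
orientation: [-0.0, 0.986, 0.169, -0.001]
force: [0.9, -0.2, -0.5]
gripper_width: 0.0851
gripper_force: 0.0
```

Call:
jog_arm --pt "-0.05 0.88 -0.03 0 1" --pt "-0.04 0.87 -0.02 0 1" --pt "-0.46 0.68 0 0 1" --pt "-0.46 0.68 0 0 1" --pt "-0.46 0.68 0 0 1" --pt "-0.46 0.69 0 0 1" --pt "-0.45 0.68 0 0 1" --pt "-0.46 0.69 0 0 1"

```text
t: 19.97
tool_pos: [0.4804, -0.1922, 0.2]
orientation: [-0.001, 0.986, 0.169, -0.001]
force: [-0.1, -0.2, -0.2]
gripper_width: 0.0853
gripper_force: 0.0
```

Call:
jog_arm --pt "-0.45 0.68 0 0 1" --pt "-0.46 0.69 0 0 1" --pt "-0.45 0.68 0 0 1" --pt "-0.46 0.69 0 0 1" --pt "-0.45 0.68 0 0 1" --pt "0 0 0 0 1" --pt "0 0 0 0 1" --pt "0 0 0 0 1"

```text
t: 20.63
tool_pos: [0.4414, -0.3494, 0.1999]
orientation: [-0.001, 0.986, 0.17, -0.001]
force: [0.1, 0.6, -0.3]
gripper_width: 0.0854
gripper_force: 0.0
```

```bash
python3 - <<'E'
from h import *
look('square_dish long_dish'.split(),'w10')
chain((441.5,-350.7,70,19.4,1,30),(441.5,-350.7,25,19.4,1,12))
E
```

```text
t 20.63 tcp [ 441.4 -349.4  199.9] yaw 19.52 w 0.0854
square_dish 0.56 [323, 220, 69, 70] ztop 0.0384 rect 439.4 -351.1  54x54 a19.6
long_dish 0.76 [286, 364, 52, 73] ztop 0.0130 rect 273.8 -367.9  89x48 a23.9
long_dish 0.72 [461, 289, 113, 85] ztop 0.0131 rect 418.2 -512.1  49x115 a43.7
long_dish 0.55 [324, 214, 78, 176] ztop 0.0184 rect 439.7 -350.8  160x66 a19.3
now [ 442.1 -348.4  200.8] 19.67
-> (441.5, -350.7, 70, 19.4, 1, 30)
[[-0.01,0.01,0.65,0.01,1],[-0.01,0.01,0.65,0.01,1],[0.0,0.01,0.66,0.01,1],[-0.01,0.01,0.65,0.01,1],[0.0,0.01,0.66,0.01,1]]
-> (441.5, -350.7, 25, 19.4, 1, 12)
[[0.0,0.0,0.28,0.0,1],[0.0,0.0,0.28,0.0,1],[0.0,0.0,0.28,0.0,1],[0.0,0.0,0.28,0.0,1]]
```

Call:
jog_arm --pt "-0.01 0.01 0.65 0 1" --pt "0 0.01 0.65 0 1" --pt "0 0.01 0.66 0 1" --pt "0 0.01 0.65 0 1" --pt "0 0 0.66 0 1" --pt "0 0 0.4 0 1" --pt "0 0 0.4 0 0.95" --pt "0 0 0.32 0 0.9"

```text
t: 21.45
tool_pos: [0.4417, -0.3499, 0.0241]
orientation: [-0.001, 0.985, 0.171, -0.0]
force: [-0.5, -0.1, 0.3]
gripper_width: 0.0772
gripper_force: 0.0
```

Call:
jog_arm --pt "0 0 0 0 0.85" --pt "0 0 0 0 0.8" --pt "0 0 0 0 0.75" --pt "0 0 0 0 0.7" --pt "0 0 0 0 0.65" --pt "0 0 0 0 0.5" --pt "0 0 0 0 0.3" --pt "0 0 0 0 0.3"

```text
t: 22.12
tool_pos: [0.4423, -0.3519, 0.0271]
orientation: [0.001, 0.986, 0.17, 0.001]
force: [-0.7, 1.5, 6.0]
gripper_width: 0.0523
gripper_force: 62.8
```

Call:
jog_arm --pt "0 0 -0.06 0 0.3" --pt "0 0 -0.12 0 0.3" --pt "0 0 -0.4 0 0.3" --pt "0 0 -0.7 0 0.3" --pt "0 0 -0.72 0 0.3" --pt "0 0 -0.72 0 0.3" --pt "0 0 -0.5 0 0.3" --pt "0 0 0 0 0.3"

```text
t: 22.78
tool_pos: [0.4436, -0.3531, 0.16]
orientation: [0.003, 0.986, 0.17, 0.003]
force: [0.5, -1.0, 0.0]
gripper_width: 0.0519
gripper_force: 63.1
```

Call:
jog_arm --pt "0 0 0 0 0.3" --pt "0 0 0 0 0.3"

```text
t: 22.95
tool_pos: [0.4409, -0.3512, 0.1536]
orientation: [-0.0, 0.986, 0.17, -0.0]
force: [-0.5, 0.2, -1.7]
gripper_width: 0.0517
gripper_force: 63.1
```

```bash
python3 - <<'E'
from h import *
look('square_dish long_dish'.split(),'w11')
chain((462,24,190,-7.3,.3))
E
```

```text
t 22.95 tcp [ 440.9 -351.2  153.6] yaw 19.52 w 0.0517
square_dish 0.9 [318, 303, 143, 138] ztop 0.1646 rect 438.9 -350.9  55x54 a19.7
long_dish 0.95 [321, 178, 92, 111] ztop 0.0182 rect 476.5 -337.9  83x66 a19.4
long_dish 0.87 [479, 300, 115, 88] ztop 0.0130 rect 421.4 -515.4  49x105 a43.4
long_dish 0.76 [280, 377, 57, 45] ztop 0.0135 rect 291.4 -361.3  43x52 a15.1
now [ 440.7 -351.   152.8] 19.53
-> (462, 24, 190, -7.3, 0.3)
[[0.33,-0.79,-0.08,0.49,0.3],[0.3,-0.8,-0.09,0.49,0.3],[0.26,-0.81,-0.08,0.49,0.3],[0.23,-0.82,-0.09,0.49,0.3],[0.19,-0.83,-0.08,0.49,0.3],[0.16,-0.84,-0.09,0.49,0.3],[0.12,-0.85,-0.08,0.49,0.3],[0.08,-0.85,-0.09,0.48,0.3]]
[[0.05,-0.85,-0.08,0.49,0.3],[0.01,-0.85,-0.09,0.48,0.3],[-0.03,-0.86,-0.08,0.49,0.3]]
```

View pics/w11.png

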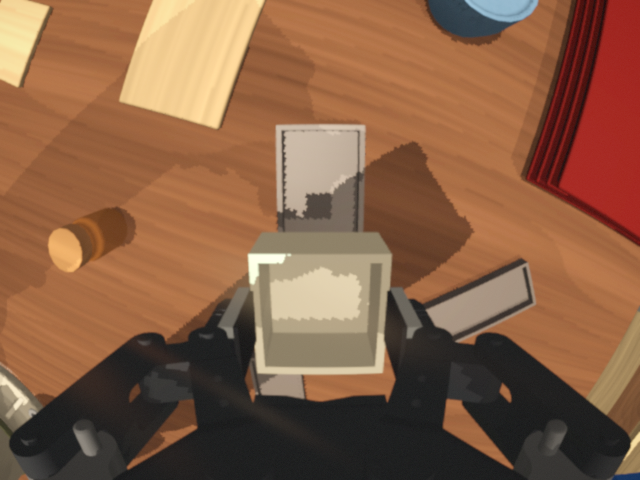

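Call:
jog_arm --pt "0.33 -0.79 -0.08 0.49 0.3" --pt "0.3 -0.8 -0.09 0.49 0.3" --pt "0.26 -0.81 -0.08 0.49 0.3" --pt "0.23 -0.82 -0.09 0.49 0.3" --pt "0.19 -0.83 -0.08 0.49 0.3" --pt "0.16 -0.84 -0.09 0.49 0.3" --pt "0.12 -0.85 -0.08 0.49 0.3" --pt "0.08 -0.85 -0.09 0.48 0.3"

```text
t: 23.77
tool_pos: [0.4563, -0.077, 0.1808]
orientation: [-0.0, 1.0, -0.001, -0.001]
force: [1.2, 1.0, -0.9]
gripper_width: 0.052
gripper_force: 63.1
```

Call:
jog_arm --pt "0.05 -0.85 -0.08 0.49 0.3" --pt "0.01 -0.85 -0.09 0.48 0.3" --pt "-0.03 -0.86 -0.08 0.49 0.3" --pt "0 0 0 0 0.3" --pt "0 0 0 0 0.3" --pt "0 0 0 0 0.3"

```text
t: 24.27
tool_pos: [0.4623, 0.0231, 0.1908]
orientation: [0.0, 0.998, -0.064, -0.001]
force: [-0.1, -0.8, -1.1]
gripper_width: 0.0521
gripper_force: 63.2
```

```bash
python3 - <<'E'
from h import *
look('square_dish square_board'.split(),'w12')
chain((526.5,15.5,100,-7.3,.3),(526.5,15.5,50,-7.3,.3,20),(526.5,15.5,37,-7.3,.3,5))
E
```

```text
t 24.27 tcp [462.3  23.1 190.8] yaw -7.29 w 0.0521
square_dish 0.88 [321, 302, 147, 140] ztop 0.2019 rect 460.2 23.9  54x55 a82.8
square_board 0.72 [320, 146, 101, 100] ztop 0.0090 rect 524.6 15.2  86x86 a82.9
now [462.4  22.1 191. ] -7.45
-> (526.5, 15.5, 100, -7.3, 0.3)
[[0.4,-0.01,0.57,-0.01,0.3],[0.4,-0.01,0.57,-0.01,0.3],[0.4,-0.01,0.57,-0.01,0.3],[0.41,-0.01,0.57,0.0,0.3]]
-> (526.5, 15.5, 50, -7.3, 0.3, 20)
[[0.0,0.0,0.42,0.0,0.3],[0.0,0.0,0.41,0.0,0.3],[0.0,0.0,0.42,0.0,0.3]]
-> (526.5, 15.5, 37, -7.3, 0.3, 5)
[[0.0,0.0,0.11,0.0,0.3],[0.0,0.0,0.11,0.0,0.3],[0.0,0.0,0.1,0.0,0.3]]
```

Call:
jog_arm --pt "0.4 0 0.57 0 0.3" --pt "0.41 0 0.57 0 0.3" --pt "0.4 0 0.57 0 0.3" --pt "0.41 0.01 0.57 0 0.3" --pt "0 0 0.42 0 0.3" --pt "0 0 0.41 0 0.3" --pt "0 0 0.42 0 0.3" --pt "0 0 0.11 0 0.3"

```text
t: 25.08
tool_pos: [0.525, 0.0135, 0.0429]
orientation: [0.0, 0.998, -0.065, -0.002]
force: [-0.7, -0.2, -2.0]
gripper_width: 0.0521
gripper_force: 63.2
```

Call:
jog_arm --pt "0 0 0.11 0 0.3" --pt "0 0 0.1 0 0.3" --pt "0 0 0 0 0.3" --pt "0 0 0 0 0.3" --pt "0 0 0 0 0.3"

```text
t: 25.5
tool_pos: [0.5275, 0.015, 0.0384]
orientation: [-0.0, 0.998, -0.064, 0.001]
force: [-0.3, 0.4, -0.6]
gripper_width: 0.0522
gripper_force: 63.2
```

```bash
python3 - <<'E'
from h import *
look('square_dish square_board'.split(),'w13')
chain()
E
```

```text
t 25.50 tcp [527.5  15.   38.4] yaw -7.33 w 0.0522
square_dish 0.71 [318, 302, 143, 145] ztop 0.0495 rect 525.1 15.9  54x56 a82.7
square_board 0.89 [321, 244, 177, 94] ztop 0.0088 rect 544.7 12.9  86x46 a82.7
now [527.3  15.   38.1] -7.32
```

Call:
jog_arm --pt "-0.01 0.01 0.06 0 0.3" --pt "0 0 0.05 0 0.3" --pt "0 0 0.03 0 0.3" --pt "0 0 0.02 0 0.3" --pt "0 0 0.02 0 0.3" --pt "0 0 0 0 0.3" --pt "0 0 0 0 0.3"

```text
t: 26.23
tool_pos: [0.5262, 0.0146, 0.0311]
orientation: [0.0, 0.998, -0.064, -0.0]
force: [-6.2, -1.0, 9.8]
gripper_width: 0.052
gripper_force: 64.4
```

Call:
jog_arm --pt "0 0 -0.01 0 0.62" --pt "0 0 0 0 0.66" --pt "0 0 0 0 0.72" --pt "0 0 0 0 0.85" --pt "0 0 0 0 1" --pt "0 0 -0.2 0 1" --pt "0 0 -0.5 0 1" --pt "0 0 -0.8 0 1"

```text
t: 26.9
tool_pos: [0.5242, 0.0145, 0.0892]
orientation: [0.0, 0.998, -0.064, -0.003]
force: [1.2, 0.4, -1.1]
gripper_width: 0.0852
gripper_force: 0.0
```

Call:
jog_arm --pt "-0.3 0 -0.8 0 1" --pt "-0.6 0 -0.8 0 1" --pt "-0.6 0 -0.8 0 1" --pt "0 0 -0.3 0 1" --pt "0 0 0 0 1" --pt "0 0 0 0 1" --pt "0 0 0 0 1"

```text
t: 27.48
tool_pos: [0.4667, 0.0221, 0.1981]
orientation: [0.0, 0.998, -0.064, -0.0]
force: [0.2, 0.3, -1.1]
gripper_width: 0.0854
gripper_force: 0.0
```

```bash
python3 - <<'E'
from h import *
look('square_dish square_board long_board'.split(),'w14')
chain((441.5,-350.5,190,19.3,1))
E
```

```text
t 27.48 tcp [466.7  22.1 198.1] yaw -7.34 w 0.0854
square_dish 0.72 [319, 152, 74, 65] ztop 0.0424 rect 524.1 15.4  55x53 a82.6
square_dish 0.26 [136, 116, 32, 65] ztop 0.0225 rect 585.8 180.8  60x20 a11.6
square_board 0.86 [320, 152, 102, 99] ztop 0.0090 rect 525.1 15.4  86x86 a83.4
long_board 0.58 [521, 89, 98, 170] ztop 0.0092 rect 577.3 -199.7  181x97 a0.6
now [466.6  22.2 197.5] -7.33
-> (441.5, -350.5, 190, 19.3, 1)
[[0.05,0.85,0.02,-0.48,1],[0.02,0.85,0.02,-0.48,1],[-0.02,0.85,0.02,-0.49,1],[-0.06,0.85,0.02,-0.48,1],[-0.09,0.84,0.02,-0.49,1],[-0.13,0.84,0.01,-0.48,1],[-0.16,0.83,0.02,-0.49,1],[-0.2,0.83,0.01,-0.48,1]]
[[-0.23,0.81,0.02,-0.49,1],[-0.27,0.81,0.01,-0.48,1],[-0.29,0.79,0.02,-0.49,1]]
```

Call:
jog_arm --pt "0.05 0.85 0.02 -0.48 1" --pt "0.02 0.85 0.02 -0.48 1" --pt "-0.02 0.85 0.02 -0.49 1" --pt "-0.06 0.85 0.02 -0.48 1" --pt "-0.09 0.84 0.02 -0.49 1" --pt "-0.13 0.84 0.01 -0.48 1" --pt "-0.16 0.83 0.02 -0.49 1" --pt "-0.2 0.83 0.01 -0.48 1"

```text
t: 28.35
tool_pos: [0.448, -0.2505, 0.1922]
orientation: [-0.0, 0.994, 0.106, -0.001]
force: [0.3, 0.4, 0.3]
gripper_width: 0.0851
gripper_force: 0.0
```

Call:
jog_arm --pt "-0.23 0.81 0.02 -0.49 1" --pt "-0.27 0.81 0.01 -0.48 1" --pt "-0.29 0.79 0.02 -0.49 1" --pt "0 0 0 0 1" --pt "0 0 0 0 1" --pt "0 0 0 0 1"

```text
t: 28.85
tool_pos: [0.442, -0.3496, 0.19]
orientation: [-0.001, 0.986, 0.168, -0.0]
force: [-0.1, 0.8, 0.1]
gripper_width: 0.0852
gripper_force: 0.0
```

```bash
python3 - <<'E'
from h import *
look('long_dish long_board'.split(),'w15')
chain((441.5,-350.5,60,19.3,1,30),(441.5,-350.5,15,19.3,1,12))
for t,z,c,y in(('w15',None,None,None),('w11',153.6,(440.9,-351.2),19.52),('w7',199.6,(431.7,318.8),19.53),('w4',14,(587.1,182),11.68)):
    if z is None: o=r.get_obs(); z=o['tool_pos'][2]*1000;c=np.array(o['tool_pos'][:2])*1000;y=yaw(o)
    P=np.load(t+'.npz')['P']*1000; a=np.radians(y); d=P[:,:2]-c
    tx=d@[np.cos(a),np.sin(a)]; ty=d@[np.sin(a),-np.cos(a)]; h=P[:,2]-z
    for s in(1,-1):
        k=(abs(tx)<14)&(s*ty>4)&(s*ty<62)&(h>-8)&(h<45)&((h>14)|(s*ty>22) if t!='w4' else True)
        if k.sum()<5: print(t,s,'none'); continue
        print(t,s,k.sum(),'h min/1%/5%',np.percentile(h[k],[0,1,5]).round(1),'ty at low',np.round([np.min(s*ty[k][h[k]<np.percentile(h[k],5)]),np.max(s*ty[k][h[k]<np.percentile(h[k],5)])],1))
E
```

```text
t 28.85 tcp [ 442.  -349.6  190. ] yaw 19.31 w 0.0852
long_dish 0.88 [322, 217, 81, 179] ztop 0.0182 rect 439.6 -350.9  161x67 a19.3
long_dish 0.81 [284, 366, 54, 69] ztop 0.0129 rect 277.9 -366.2  80x48 a23.9
long_dish 0.63 [462, 292, 116, 88] ztop 0.0131 rect 418.1 -512.0  49x114 a43.8
long_board 0.76 [207, 68, 139, 125] ztop 0.0090 rect 551.0 -200.7  129x97 a0.1
now [ 442.7 -348.8  191. ] 19.45
-> (441.5, -350.5, 60, 19.3, 1, 30)
[[-0.01,0.01,0.65,0.01,1],[-0.01,0.01,0.66,0.0,1],[-0.01,0.0,0.65,0.01,1],[-0.01,0.01,0.66,0.0,1],[0.0,0.0,0.65,0.01,1]]
-> (441.5, -350.5, 15, 19.3, 1, 12)
[[0.0,0.0,0.28,0.0,1],[0.0,0.0,0.28,0.0,1],[0.0,0.0,0.28,0.0,1],[0.0,0.0,0.29,0.0,1]]
w15 1 2492 h min/1%/5% [11.5 12.9 15.8] ty at low [41.8 48. ]
w15 -1 2488 h min/1%/5% [11.6 13.1 15.7] ty at low [42.5 48.2]
w11 1 3202 h min/1%/5% [-7.8 -6.3 -0.4] ty at low [22.1 22.9]
w11 -1 3183 h min/1%/5% [-8.  -6.5 -0.5] ty at low [24.1 25.1]
w7 1 2227 h min/1%/5% [ 5.4  8.1 13. ] ty at low [22. 32.]
w7 -1 2290 h min/1%/5% [ 4.8  7.2 11.4] ty at low [22.  34.5]
w4 1 3619 h min/1%/5% [-7.8 -7.2 -6.6] ty at low [10.  23.7]
w4 -1 3782 h min/1%/5% [-8.  -7.3 -6.5] ty at low [11.9 24.1]
```

View pics/w15.png

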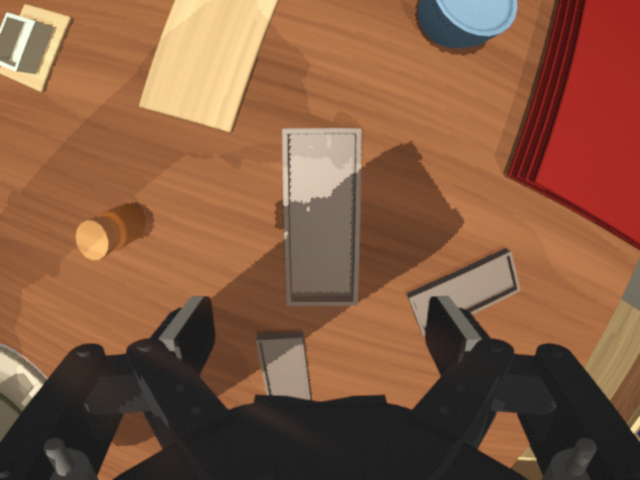

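Call:
jog_arm --pt "-0.02 0.01 0.71 0.01 1" --pt "-0.02 0.01 0.71 0 1" --pt "0 0 0.71 0 1" --pt "0 0 0.71 0 1" --pt "0 0 0.71 0 1" --pt "0 0 0.51 0 1" --pt "0 0 0.2 0 1" --pt "0 0 0 0 1"

```text
t: 29.67
tool_pos: [0.44, -0.3498, 0.0189]
orientation: [-0.002, 0.986, 0.168, -0.001]
force: [-0.6, -0.1, 0.5]
gripper_width: 0.0855
gripper_force: 0.0
```

Call:
jog_arm --pt "0 0 0.2 0 1" --pt "0 0 0.2 0 1" --pt "0 0 0.17 0 1" --pt "0 0 0 0 1" --pt "0 0 0 0 1"

```text
t: 30.08
tool_pos: [0.4407, -0.3515, -0.0021]
orientation: [-0.0, 0.986, 0.167, -0.0]
force: [0.5, -1.0, -0.3]
gripper_width: 0.0857
gripper_force: 0.0
```

Call:
jog_arm --pt "0 0 0 0 0.95" --pt "0 0 0 0 0.9" --pt "0 0 0 0 0.85" --pt "0 0 0 0 0.8" --pt "0 0 0 0 0.7" --pt "0 0 0 0 0.5" --pt "0 0 0 0 0.4" --pt "0 0 0 0 0.4"

```text
t: 30.75
tool_pos: [0.4411, -0.3519, -0.0013]
orientation: [0.0, 0.986, 0.167, 0.0]
force: [0.0, 0.3, 5.1]
gripper_width: 0.0645
gripper_force: 67.3
```

Call:
jog_arm --pt "0 0 -0.06 0 0.4" --pt "0 0 -0.12 0 0.4" --pt "0 0 -0.3 0 0.4" --pt "0 0 -0.6 0 0.4" --pt "0 0 -0.7 0 0.4" --pt "0 0 -0.7 0 0.4" --pt "0 0 0 0 0.4" --pt "0 0 0 0 0.4"

```text
t: 31.42
tool_pos: [0.442, -0.3525, 0.0999]
orientation: [0.002, 0.986, 0.167, 0.002]
force: [1.0, -0.6, -2.0]
gripper_width: 0.0646
gripper_force: 67.0
```

```bash
python3 - <<'E'
from h import *
look('long_dish long_board'.split(),'w16')
chain((475,-200,150,0.4,.4,30))
E
```

```text
t 31.42 tcp [ 442.  -352.5   99.9] yaw 19.28 w 0.0646
long_dish 0.74 [508, 314, 111, 74] ztop 0.0129 rect 427.3 -521.4  49x88 a43.0
long_dish 0.73 [319, 252, 199, 305] ztop 0.1194 rect 460.1 -344.9  120x67 a19.5
long_board 0.96 [160, 66, 159, 124] ztop 0.0089 rect 532.4 -200.8  92x97 a0.4
now [ 440.  -351.1   96.2] 19.28
-> (475, -200, 150, 0.4, 0.4, 30)
[[0.35,-0.55,-0.22,0.63,0.4],[0.31,-0.56,-0.23,0.63,0.4],[0.28,-0.58,-0.22,0.63,0.4],[0.25,-0.6,-0.23,0.63,0.4],[0.22,-0.61,-0.22,0.63,0.4],[0.19,-0.61,-0.23,0.63,0.4]]
```

View pics/w16.png

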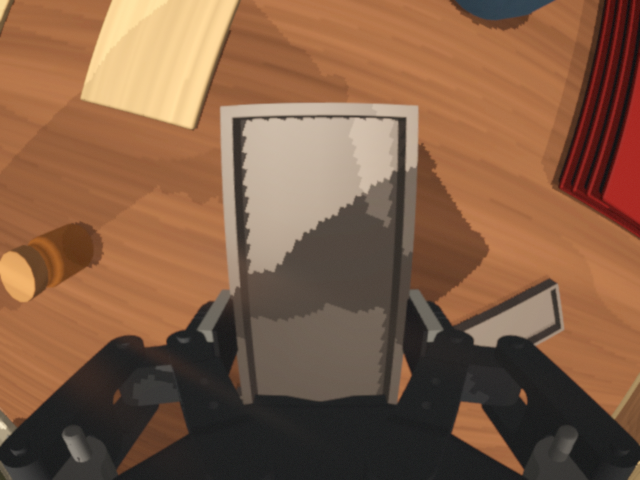

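```bash
python3 - <<'E'
from h import *
chain((500,-280,140,8,.4,30),(583,-200.6,70,0.4,.4,30),(583,-200.6,35,.4,.4,15))
E
```

```text
now [ 440.  -351.1   96.2] 19.28
-> (500, -280, 140, 8, 0.4, 30)
[[0.5,-0.3,-0.27,0.56,0.4],[0.49,-0.32,-0.28,0.57,0.4],[0.47,-0.34,-0.27,0.56,0.4],[0.45,-0.36,-0.28,0.57,0.4]]
-> (583, -200.6, 70, 0.4, 0.4, 30)
[[0.47,-0.34,0.35,0.3,0.4],[0.46,-0.35,0.35,0.3,0.4],[0.44,-0.36,0.35,0.31,0.4],[0.44,-0.37,0.35,0.3,0.4],[0.42,-0.38,0.35,0.31,0.4]]
-> (583, -200.6, 35, 0.4, 0.4, 15)
[[0.0,0.0,0.29,0.0,0.4],[0.0,0.0,0.29,0.0,0.4],[0.0,0.0,0.3,0.0,0.4]]
```

Call:
jog_arm --pt "0.5 -0.3 -0.27 0.56 0.4" --pt "0.49 -0.32 -0.28 0.57 0.4" --pt "0.47 -0.34 -0.27 0.56 0.4" --pt "0.45 -0.36 -0.28 0.57 0.4" --pt "0.47 -0.34 0.35 0.3 0.4" --pt "0.46 -0.35 0.35 0.3 0.4" --pt "0.44 -0.36 0.35 0.31 0.4" --pt "0.44 -0.37 0.35 0.3 0.4"

```text
t: 32.23
tool_pos: [0.567, -0.2157, 0.083]
orientation: [-0.0, 1.0, 0.016, -0.001]
force: [0.3, -0.6, -2.2]
gripper_width: 0.0641
gripper_force: 66.9
```

Call:
jog_arm --pt "0.42 -0.38 0.35 0.31 0.4" --pt "0 0 0.29 0 0.4" --pt "0 0 0.29 0 0.4" --pt "0 0 0.3 0 0.4" --pt "0 0 0 0 0.4" --pt "0 0 0 0 0.4" --pt "0 0 0 0 0.4"

```text
t: 32.82
tool_pos: [0.5834, -0.2022, 0.0364]
orientation: [0.0, 1.0, 0.003, 0.0]
force: [-0.0, 0.2, -1.7]
gripper_width: 0.0646
gripper_force: 66.8
```

```bash
cat > edge.py <<'E'
from h import *
import sys
look('long_dish long_board'.split(),sys.argv[1])
chain()
o=r.get_obs(); z=o['tool_pos'][2]
P=np.load(sys.argv[1]+'.npz')['P']
for n,lo,hi in(('dish',z+.014,z+.026),('board',.006,.0115)):
    k=(P[:,2]>lo)&(P[:,2]<hi)&(P[:,0]>.57)&(P[:,0]<.72)&(abs(P[:,1]+.2)<.06); Q=P[k]*1000
    f=Q[(abs(Q[:,1]+200)<22)]; 
    fx=[np.percentile(f[(f[:,1]>a)&(f[:,1]<a+11),0],99.5) for a in range(-222,-178,11)]
    s=Q[(Q[:,0]>605)&(Q[:,0]<650)]
    sl=[[np.percentile(s[(s[:,0]>a)&(s[:,0]<a+11),1],q) for q in(.5,99.5)] for a in range(605,650,11)]
    print(n,k.sum(),'zmed',np.median(Q[:,2]).round(1),'front x',np.round(fx,1),'sides y',np.round(sl,1).tolist())
E
python3 edge.py w17
```

```text
t 32.82 tcp [ 583.4 -202.2   36.4] yaw 0.29 w 0.0646
long_dish 0.66 [632, 430, 15, 33] ztop 0.0131 rect 427.4 -489.4  6x13 a45.3
long_dish 0.61 [320, 253, 197, 305] ztop 0.0558 rect 602.7 -201.3  120x67 a0.3
long_board 0.82 [320, 243, 204, 306] ztop 0.0089 rect 591.8 -199.7  170x96 a0.3
now [ 584.  -201.8   37. ] 0.34
dish 10008 zmed 55.4 front x [662.4 662.4 662.3 662.3] sides y [[-234.3, -168.1], [-234.2, -168.2], [-234.3, -168.1], [-234.2, -168.0], [-234.1, -167.9]]
board 5027 zmed 7.7 front x [676.7 676.4 676.3 676.5] sides y [[-247.6, -151.9], [-247.4, -151.9], [-247.6, -151.9], [-247.6, -151.7], [-154.8, -152.4]]
```

View pics/w17.png

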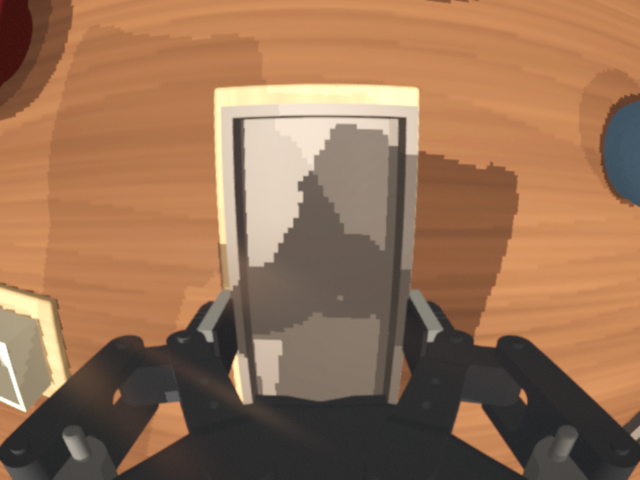

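Call:
jog_arm --pt "-0.02 -0.04 0.15 0 0.4" --pt "0 0 0.2 0 0.4" --pt "0 0 0.15 0 0.4" --pt "0 0 0.1 0 0.4" --pt "0 0 0 0 0.4" --pt "0 0 0 0 0.4" --pt "0 0 0 0 0.4"

```text
t: 33.55
tool_pos: [0.583, -0.1996, 0.012]
orientation: [-0.0, 1.0, 0.003, 0.0]
force: [0.2, -0.1, -1.1]
gripper_width: 0.0642
gripper_force: 66.9
```

```bash
python3 edge.py w18
```

```text
t 33.55 tcp [ 583.  -199.6   12. ] yaw 0.38 w 0.0642
long_dish 0.58 [633, 460, 14, 39] ztop 0.0127 rect 379.4 -501.3  5x10 a28.8
long_dish 0.56 [319, 254, 196, 305] ztop 0.0314 rect 602.2 -198.6  120x67 a0.5
long_board 0.84 [322, 239, 238, 324] ztop 0.0089 rect 600.3 -199.9  153x96 a0.3
now [ 583.  -199.6   12.3] 0.37
dish 10098 zmed 31.0 front x [662.  662.  661.9 661.9] sides y [[-231.6, -165.6], [-231.4, -165.3], [-231.4, -165.3], [-231.3, -165.1], [-231.0, -165.1]]
board 13674 zmed 7.8 front x [676.4 676.7 676.6 676.6] sides y [[-247.4, -152.2], [-247.3, -152.1], [-247.3, -152.1], [-247.4, -152.1], [-246.9, -151.9]]
```

Call:
jog_arm --pt "-0.01 0.03 0.03 0 0.4" --pt "0 0 0.03 0 0.4" --pt "0 0 0.03 0 0.4" --pt "0 0 0.02 0 0.4" --pt "0 0 0.01 0 0.4" --pt "0 0 0 0 0.4" --pt "0 0 0 0 0.4"

```text
t: 34.28
tool_pos: [0.5824, -0.2007, 0.0071]
orientation: [-0.0, 1.0, 0.003, -0.0]
force: [-0.3, -0.2, -1.9]
gripper_width: 0.0643
gripper_force: 66.9
```

Call:
jog_arm --pt "0 0 0.01 0 0.4" --pt "0 0 0.01 0 0.4" --pt "0 0 0.01 0 0.4" --pt "0 0 0 0 0.4" --pt "0 0 0 0 0.4"

```text
t: 34.7
tool_pos: [0.5825, -0.2007, 0.0067]
orientation: [0.0, 1.0, 0.003, 0.0]
force: [-3.2, 1.1, 4.7]
gripper_width: 0.0646
gripper_force: 67.8
```

Contact; release.

Call:
jog_arm --pt "0 0 0 0 0.77" --pt "0 0 0 0 0.8" --pt "0 0 0 0 0.85" --pt "0 0 0 0 0.92" --pt "0 0 0 0 1" --pt "0 0 0 0 1" --pt "0 0 0 0 1" --pt "0 0 -0.1 0 1"

```text
t: 35.37
tool_pos: [0.5818, -0.2006, 0.0092]
orientation: [-0.0, 1.0, 0.003, -0.001]
force: [0.4, 0.2, -0.4]
gripper_width: 0.0854
gripper_force: 0.0
```

Call:
jog_arm --pt "0 0 -0.3 0 1" --pt "0 0 -0.6 0 1" --pt "0 0 -0.9 0 1" --pt "-0.4 0 -0.9 0 1" --pt "-0.8 0 -0.6 0 1" --pt "-0.8 0 -0.6 0 1" --pt "0 0 -0.5 0 1" --pt "0 0 0 0 1"

```text
t: 36.03
tool_pos: [0.5031, -0.2025, 0.1922]
orientation: [0.002, 1.0, 0.002, 0.004]
force: [1.0, -0.1, 1.4]
gripper_width: 0.085
gripper_force: 0.0
```

Call:
jog_arm --pt "0 0 0 0 1" --pt "0 0 0 0 1" --pt "0 0 0 0 1"

```text
t: 36.28
tool_pos: [0.5023, -0.2009, 0.1852]
orientation: [-0.0, 1.0, 0.004, -0.001]
force: [0.5, -0.4, -0.5]
gripper_width: 0.0856
gripper_force: 0.0
```

```bash
python3 - <<'E'
from h import *
look('long_dish long_board square_dish square_board'.split(),'w19')
im,d=r.get_image('scene'); cv2.imwrite('pics/s1.png',cv2.resize(im[120:420,140:540],(800,600))[:,:,::-1])
E
```

```text
t 36.28 tcp [ 502.3 -200.9  185.2] yaw 0.41 w 0.0856
long_dish 0.79 [585, 296, 84, 93] ztop 0.0131 rect 418.2 -511.7  49x115 a43.0
long_dish 0.7 [322, 125, 87, 198] ztop 0.0262 rect 581.6 -200.2  161x67 a0.6
long_board 0.78 [320, 128, 109, 211] ztop 0.0090 rect 581.9 -200.2  189x96 a0.4
square_dish 0.56 [91, 201, 66, 64] ztop 0.0421 rect 524.4 14.8  56x55 a83.1
square_board 0.81 [105, 198, 75, 92] ztop 0.0091 rect 524.5 14.5  87x87 a83.3
```

View pics/s1.png

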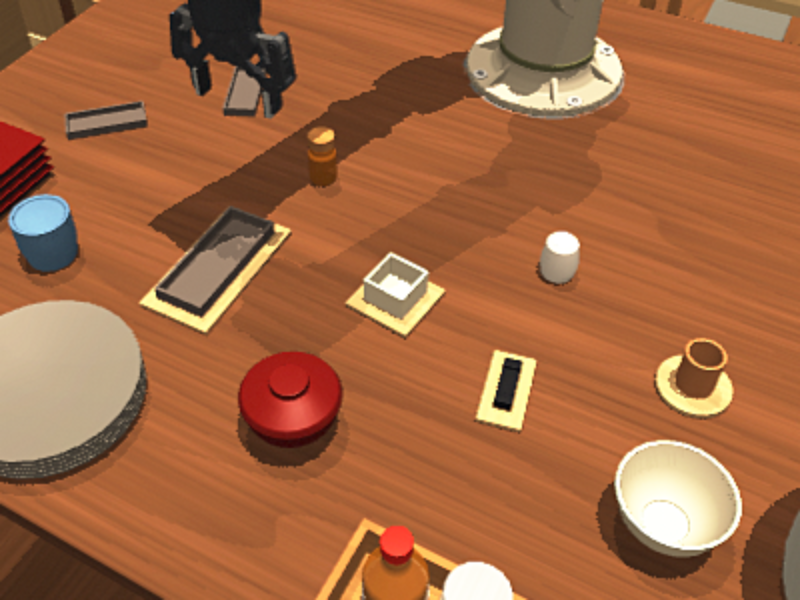

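All four pieces sit centred on their boards: long dish (215,265), square dish (397,285), rest (508,385), cup (702,368). The bowls haven't moved and the arm is clear.

```bash
python3 -c "
from workcell import r
print(r.finish_job())"
```

```text
the job is handed in; nothing more can be done
None
```

The stack was taken apart from the top, and each piece now sits upright within about 1 mm of the middle of its own board, the rest and two dishes within about 0.5° of straight by camera; both bowls were left where they stood, and the job was handed in at about 36 s.

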